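# Seat the solder pallet in the jig's corner and latch it

## Robot

A 6-joint arm with a two-finger parallel gripper is mounted at the origin on the work surface. World frame = base frame: x ahead of the robot, y to its left, z up, the work surface at z = 0. Lengths are in m, angles in rad, forces in N, time in s.
With the tool pointing down it reaches from about 0.35 to 0.925 m from the base axis. Payload 6.4 kg.
Tool frame: the origin (TCP) lies between the finger pads; the fingertips stand 14 mm ahead of it and the grasp point (between the pads) lies 5 mm behind it (r.finger_overhang is the distance from the TCP to the fingertips, in m); z points along the fingers, y is the line along which they close (so a half turn about z gives the same grasp; the last joint's range is limited). The gripper opens to 94 mm and grips with 3 to 60 N. Pads are 16 mm wide; open, the fingers measure 119 mm over their backs; the gripper's body (75 mm by 177 mm) begins 78 mm behind the grasp point.
Start: joints at [-1.415, 0.245, 1.558, -0, 1.339, -0.174], TCP at [0.211, -0.615, 0.219] pointing down, gripper open.
Joint ranges: [-3.13, 3.13], [-1.02, 2.26], [0.13, 2.54], [-0.95, 4.09], [0.21, 2.88], [-2.74, 2.74]. Speed limits (rad/s): [2.57, 2.57, 3.14, 3.14, 3.14, 3.14].

## Interface

Orientations are given as a unit quaternion [x, y, z, w].
In Python, from bench import r gives the robot as it stands.
- The arm moves only by the tool servo_tool, never from a script. Its argument "motion" is a list of rows, each a list of 7 numbers: the turn, a rotation vector about the tool's x, y, z in units of pi rad (1.0 is pi rad), then the shift along the tool's x, y, z in units of 0.5 m (1.0 is 0.5 m), then the opening, from -1 (shut) to 1 (fully open). A call has 1 to 12 rows; each row is the pose to reach, as a shift and turn from the pose commanded when the call began, along the tool's axes at that moment, turning the shorter way round; what a row does not reach only later rows make up. A row lasts 1/10 s, in which the tool goes at most 50 mm and 8.59 degrees, less where a joint would pass 70% of its speed; a pose out of reach is approached as far as the arm can. A call with a number of a shift or a turn outside -1 to 1 is refused whole. A call with a gripper value outside its range is refused whole. The fingers move at their own pace and stop on an object; the grip force is fixed at half the most. Time passes only in rows, so rows that repeat a pose let the fingers close. It gives the time, the measured TCP pose, the force, the opening and the grip force at its end, in the units of the state.
- r.observe(): the state, without advancing time (a new reading comes with each control period).
- r.capture(name): name is "side" or "top"; returns a dict with "frame" (420x560x3 uint8, red, green, blue), "fovy" (degrees; the focal length in pixels is half the picture's height over the tangent of half this angle, whatever the lens; pixels are square), "cx", "cy" (the principal point, pixels), "dist_coeffs" ([k1, k2, p1, p2, k3] as OpenCV has them; the pictures are not rectified), "T" (4x4, takes a point from camera to world coordinates). Camera axes: x right, y down, z forward; pixel columns grow to the right and rows downward; lengths in m; the calibration is good to about 2 mm. A picture is of the moment at which its call begins. There is no depth.
- r.hand_in(): hands the job in; it is judged then, once.
Trained networks look in a picture, given as the dict that the camera call returned (one of the last four; its "shot" number tells which), for a name from the list of things; names that differ only in an ending like _2 or _b are one class to them, and where a whole thing is asked for, a point or a joint stands for the part that bears it (a point fixed in the world has none). Each returns a list of dicts, best first, with "score" (0 to 1); they miss things now and then, are a little off and sometimes report something else, mostly with a low value. They report only what shows in the picture. A call takes as long as a camera call.
- r.recognise(picture, query): "position" ([column, row] in pixels, amid what is visible of it).
- r.cut_out(picture, query): "region" (420x560 bool, what is visible of it) and "position" ([column, row] in pixels, amid what is visible of it).
The state is a dict: "time_s": time; "joint_positions": joint angles; "joint_vel": joint speeds; "effort": joint torques, N m; "ee_pos": TCP position; "tcp_rot": TCP orientation; "ft_force": force on the tool from outside, world axes, zero at the start; "moment": the same for the moment, N m; "width": finger opening in m; "grip_force": force on a finger pad.
Only numpy, scipy, OpenCV 4.12 (cv2) and the standard library are available. Lean on these libraries where they do the work, as an engineer would, in place of code of your own. Each camera call takes 0.05 s, during which the arm holds its last target. There are 200 camera calls.

## Task

The grey solder pallet with its green half-stuffed board lies askew on the aluminium soldering jig: push it along the plate, never lifting it and never touching the two loosely plugged blue capacitors (which must stay standing), until it is fully home in the corner with its edges flush against both black fences. Then push the red latch round by its upright post, without pinching the post between the fingers, until the latch stands square across the pallet's edge. Leave everything else on the bench where it is.

Things in the scene. Friction and masses are not known exactly. Their poses are not given: they have to be found in the camera images.
- jig: Fixed aluminium plate 240 x 300 x 6 mm (x, y, z), turned a little on the bench. Origin: centre of its underside, at bench height. +x points to the long far fence, +y to the left side fence: black steel bars 20 mm wide, standing 11.5 mm above the plate's top. Inner faces: far fence x = +100 mm (y -150 to 150), side fence y = +130 mm (x -120 to 100). Its other two sides are open.
- corner (a point): Point on the top of the base plate in the inner corner where the two fence faces meet, at (100, 130, 6) mm in the jig's frame, with the jig's axes. The far left corner of the pallet belongs here.
- pallet: Loose dark grey plate 100 x 140 x 10 mm (x, y, z), 0.35 to 0.65 kg, with a green board and fixed parts up to 24 mm above it; bare 30 mm along its +y edge. Origin: centre of its underside. +x: edge for the far fence, +y: edge for the side fence. Home: origin at (50, 60, 6) mm in the jig's frame, axes as the jig's. Starts 35-95 mm short in x, 40-120 in y, turned up to 0.3 rad. Slides at 1-8 N.
- pallet_fl (a point): Far left lower corner of the pallet, (50, 70, 0) mm in its frame.
- pallet_fr (a point): Far right lower corner of the pallet, (50, -70, 0) mm in its frame.
- pallet_nl (a point): Near left lower corner of the pallet, (-50, 70, 0) mm in its frame.
- cap_big: Loose blue can capacitor, 22 mm across and 28 mm high, 25 g, plugged by two short leads into the board; not to be touched. Origin: centre of the can's underside, on the pallet's top; at (-20, -30, 10) mm in the pallet's frame.
- cap_small: Loose blue can capacitor, 18 mm across and 24 mm high, 18 g, plugged in likewise; not to be touched. Origin: centre of the can's underside; at (6, -30, 10) mm in the pallet's frame.
- latch (a joint): Angle of the red latch, pivoted at (70, 140) mm in the jig's frame on the side fence. 0: open, its arm points along the fence to jig -x; 1.571 (a stop): square across the pallet's edge, pointing to jig -y. Starts at 0 to 0.35, stays where left; about 2 N at the post turns it. Arm 14 mm wide, to 38 mm from the pivot, from 18 to 23 mm above the bench (2 mm over the pallet).
- latch_post (a point): Mid-height of the latch's upright red post, 12 mm across and 18 mm high, standing on the arm 30 mm from the pivot; the post runs from 23 to 41 mm above the bench. This point is at 32 mm.
- spool: Solder spool standing on the bench right of the jig: green flanges 60 mm across, 48 mm high. Origin: centre of its underside. Bystander.
- flux: Small amber jar with black cap, 40 mm across, 65 mm high, left of the jig. Origin: centre of its underside. Bystander.
- wool_tin: Dark round tin of brass wool, 72 mm across, 40 mm high, left of the jig. Origin: centre of its underside. Bystander.
- sucker: Blue solder sucker lying on the bench, 190 mm long, 25 mm high, right of the jig. Origin: middle of its underside, x along it. Bystander.
- driver: Screwdriver with orange handle lying on the bench beyond the far fence. Origin: under its middle, x along it to the tip. Bystander.
- tray: Blue two-part tray 90 x 120 x 22 mm on the bench, left. Origin: centre of its underside. Bystander.

How it is judged:
By the outcome, as a careful person would: the job done as asked, in the order asked, and still so for the second after the job is handed in, with the robot touching nothing.
It also fails if it takes over 54 s, if anything falls off the work surface, if the arm or the gripper's body presses on something with over 40 N, if the wrist force passes 120 N, or if a joint passes its speed limit or range.

## Working session

There is one attempt and no reset: what is moved stays moved. The work goes in short steps, Python scripts to look and compute and a tool call to move; the robot and the scene stay as the last step left them, time stands still between calls to the robot, and variables do not carry over. Pictures are saved under pics/ and viewed, at most 10 in all, crops included, and the job is handed in when it is done.

Besides the shell and the picture viewer there is one more tool, called as name(argument=value, ...) on one line, values as JSON. servo_tool: Moves the arm, as the interface text tells. Its arguments: {"type":"object","properties":{"motion":{"type":"array","items":{"type":"array","items":{"type":"number","minimum":-1,"maximum":1}}}},"required":["motion"]}

```bash
mkdir -p pics; ls
cat > h.py <<'E'
import numpy as np, cv2
from bench import r
def K(c):
    h=c["frame"].shape[0]; f=h/2/np.tan(np.radians(c["fovy"])/2)
    return np.array([[f,0,c["cx"]],[0,f,c["cy"]],[0,0,1.]])
def ray(c,px):
    u=cv2.undistortPoints(np.array([[px]],float),K(c),np.array(c["dist_coeffs"],float))[0,0]
    T=np.array(c["T"]); d=T[:3,:3]@[u[0],u[1],1]; return T[:3,3],d
def onz(c,px,z):
    o,d=ray(c,px); return o+d*(z-o[2])/d[2]
def proj(c,P):
    Ti=np.linalg.inv(np.array(c["T"])); 
    return cv2.projectPoints(np.array(P,float).reshape(-1,1,3),cv2.Rodrigues(Ti[:3,:3])[0],Ti[:3,3],K(c),np.array(c["dist_coeffs"],float))[0][:,0]
def save(c,n): cv2.imwrite(f"pics/{n}.png",c["frame"][:,:,::-1])
E
python3 - <<'E'
from h import *
s=r.observe(); print(s["ee_pos"],s["tcp_rot"],s["width"])
for n in ["top","side"]:
    c=r.capture(n); save(c,n+"0"); print(n,np.round(c["T"],3).tolist(),c["fovy"],c["dist_coeffs"])
    for q in ["jig","corner","pallet","pallet_fl","pallet_fr","pallet_nl","cap_big","cap_small","latch_post","spool","flux","wool_tin","sucker","driver","tray"]:
        try:
            o=r.recognise(c,q); print(q,[(np.round(x["position"]).tolist(),round(x["score"],2), onz(c,x["position"],.016).round(3).tolist()) for x in o[:2]])
        except Exception as e: print(q,e)
E
```

```text
pics
[ 0.21042307 -0.61440101  0.2183761 ] [ 9.86432989e-01  1.64161714e-01  7.08725825e-07 -9.43367543e-04] 0.0938879153669856
top [[-0.041, -0.976, 0.212, 0.22], [-0.999, 0.041, -0.003, 0.047], [-0.006, -0.212, -0.977, 1.458], [0.0, 0.0, 0.0, 1.0]] 43.89715067607152 [-0.1040265  0.         0.         0.         0.       ]
jig [([294.0, 205.0], 0.85, [0.562, 0.008, 0.016])]
corner [([298.0, 200.0], 0.81, [0.575, -0.006, 0.016]), ([411.0, 208.0], 0.7, [0.54, -0.326, 0.016])]
pallet [([249.0, 256.0], 0.65, [0.422, 0.138, 0.016]), ([326.0, 207.0], 0.58, [0.553, -0.083, 0.016])]
pallet_fl [([331.0, 211.0], 0.93, [0.539, -0.096, 0.016]), ([298.0, 201.0], 0.51, [0.572, -0.005, 0.016])]
pallet_fr [([330.0, 209.0], 0.66, [0.545, -0.096, 0.016])]
pallet_nl [([324.0, 207.0], 0.63, [0.553, -0.079, 0.016])]
cap_big [([345.0, 206.0], 0.51, [0.554, -0.138, 0.016])]
cap_small [([338.0, 195.0], 0.45, [0.584, -0.119, 0.016])]
latch_post [([256.0, 202.0], 0.48, [0.575, 0.115, 0.016]), ([327.0, 207.0], 0.21, [0.553, -0.085, 0.016])]
spool [([371.0, 151.0], 0.75, [0.715, -0.225, 0.016]), ([258.0, 202.0
[... 742 characters left out ...]
([303.0, 177.0], 0.6, [0.548, -0.075, 0.016])]
pallet_nl [([303.0, 176.0], 0.6, [0.551, -0.079, 0.016])]
cap_big [([242.0, 215.0], 0.28, [0.577, 0.108, 0.016])]
cap_small [([302.0, 176.0], 0.44, [0.552, -0.076, 0.016]), ([275.0, 201.0], 0.2, [0.549, 0.026, 0.016])]
latch_post [([240.0, 215.0], 0.41, [0.582, 0.11, 0.016])]
spool [([294.0, 113.0], 0.56, [0.719, -0.239, 0.016])]
flux [([283.0, 255.0], 0.97, [0.436, 0.127, 0.016])]
wool_tin [([221.0, 261.0], 0.83, [0.525, 0.228, 0.016]), ([304.0, 158.0], 0.66, [0.589, -0.125, 0.016])]
sucker [([367.0, 132.0], 0.95, [0.524, -0.311, 0.016])]
driver [([227.0, 159.0], 0.74, [0.732, 0.003, 0.016])]
tray [([231.0, 366.0], 0.64, [0.345, 0.379, 0.016])]
```

Run:
```python
import cv2
a=cv2.imread("pics/top0.png")[120:290,210:430]; cv2.imwrite("pics/top0c.png",cv2.resize(a,None,fx=3.5,fy=3.5,interpolation=cv2.INTER_CUBIC))
a=cv2.imread("pics/side0.png")[90:290,190:410]; cv2.imwrite("pics/side0c.png",cv2.resize(a,None,fx=3,fy=3,interpolation=cv2.INTER_CUBIC))
```

```text
(no output)
```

View pics/top0c.png

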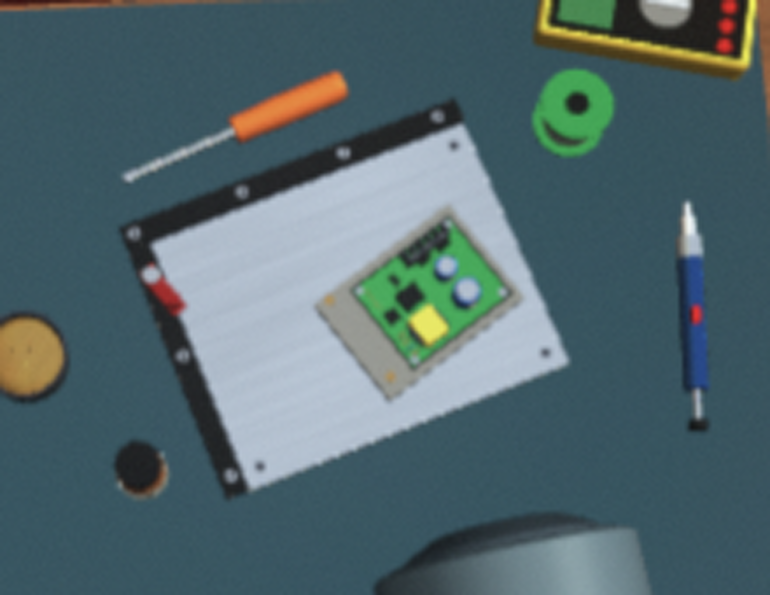

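View pics/side0c.png

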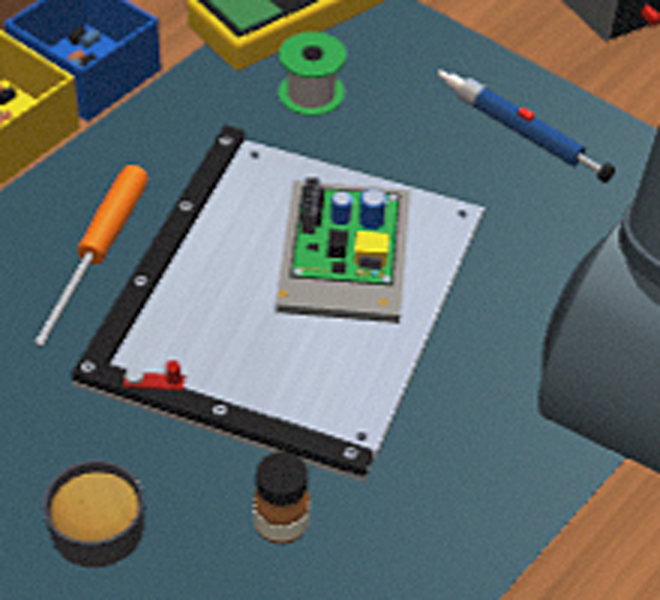

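The pictures show the pallet mid-plate, turned counter-clockwise. In the top crop its corners are about (318,305), (450,208), (521,297) and (390,400), and the inner fence corner is at (150,243). The latch lies along the left fence with its post near (180,300). I'll fit the poses from both views.

```bash
cat > fit.py <<'E'
from h import *
from scipy.optimize import least_squares
def fit(obs,x0):  # obs: list (cam, px, local xyz)
    def P(p,l): c,s=np.cos(p[2]),np.sin(p[2]); return [p[0]+c*l[0]-s*l[1],p[1]+s*l[0]+c*l[1],l[2]]
    f=lambda p: np.concatenate([proj(c,P(p,l))[0]-px for c,px,l in obs])
    s=least_squares(f,x0,loss="soft_l1",x_scale=[.01,.01,.1]); return s.x,f(s.x).reshape(-1,2)
E
python3 - <<'E'
from fit import *
t=r.capture("top"); s=r.capture("side")
T=lambda u,v:(210+(u+.5)/3.5-.5,120+(v+.5)/3.5-.5)
S=lambda u,v:(190+(u+.5)/3-.5,90+(v+.5)/3-.5)
J=[(t,T(120,228),(.12,.15,.0175)),(t,T(458,100),(.12,-.15,.0175)),(t,T(570,362),(-.12,-.15,.006)),(t,T(150,243),(.1,.13,.006)),(t,T(465,125),(.1,-.15,.006)),
(s,S(228,125),(.12,-.15,.0175)),(s,S(73,376),(.12,.15,.0175)),(s,S(485,208),(-.12,-.15,.006)),(s,S(243,140),(.1,-.15,.006))]
P=[(t,T(318,305),(.05,.07,.016)),(t,T(450,208),(.05,-.07,.016)),(t,T(521,297),(-.05,-.07,.016)),(t,T(390,400),(-.05,.07,.016)),
(s,S(277,308),(.05,.07,.016)),(s,S(400,318),(-.05,.07,.016)),(s,S(296,180),(.05,-.07,.016)),(s,S(407,193),(-.05,-.07,.016))]
j,e=fit(J,[.55,0,-.3]);print("jig",j.round(4),e.round(1).tolist())
p,e=fit(P,[.55,-.08,0]);print("pal",p.round(4),e.round(1).tolist())
for n,O in (("t",t),("s",s)):
    print(n,fit([o for o in J if o[0] is O],j)[0].round(4),fit([o for o in P if o[0] is O],p)[0].round(4))
R=lambda a:np.array([[np.cos(a),-np.sin(a)],[np.sin(a),np.cos(a)]])
print("pallet in jig",(R(-j[2])@(p[:2]-j[:2])).round(4),p[2]-j[2])
for a in (0,.1,.2,.35):
    l=np.array([.07,.14])+.03*np.array([-np.cos(a),-np.sin(a)]); w=R(j[2])@l+j[:2]; print("post",a,w.round(4),[proj(c,[*w,.041]).round(1).tolist() for c in (t,s)])
E
```

```text
jig [ 0.564  -0.032   0.3401] [[-0.4, -0.2], [-0.9, -0.6], [-0.1, 0.2], [0.2, 0.3], [-0.6, -0.4], [-0.4, -0.1], [0.1, -0.8], [0.7, -0.0], [1.7, 0.0]]
pal [ 0.5554 -0.0922  0.6083] [[-1.7, -0.3], [-0.9, -1.3], [0.7, 0.2], [-0.5, 0.1], [-0.0, -0.7], [0.8, -0.2], [-0.1, 0.6], [2.0, -0.4]]
t [ 0.5636 -0.0328  0.3358] [ 0.5546 -0.0939  0.6073]
s [ 0.5643 -0.031   0.3466] [ 0.5561 -0.0907  0.6119]
pallet in jig [-0.0282 -0.0538] 0.26824853988815744
post 0 [0.555  0.1133] [[[256.4, 206.7]], [[247.2, 215.1]]]
post 0.1 [0.5562 0.1105] [[[257.4, 206.2]], [[247.7, 214.1]]]
post 0.2 [0.5576 0.1079] [[[258.3, 205.7]], [[248.0, 213.1]]]
post 0.35 [0.5602 0.1042] [[[259.6, 204.7]], [[248.3, 211.5]]]
```

```bash
cat > go.py <<'E'
from h import *
from scipy.spatial.transform import Rotation as Ro
J=np.array([.564,-.032,.340])
def jigpose(s=None):
    s=s or r.observe(); c,n=np.cos(J[2]),np.sin(J[2]); d=np.array(s["ee_pos"][:2])-J[:2]
    R=Ro.from_quat(s["tcp_rot"]).as_matrix(); yaw=np.arctan2(R[1,0],R[0,0])-J[2]
    return np.array([c*d[0]+n*d[1],-n*d[0]+c*d[1],s["ee_pos"][2]]),yaw
def row(x,y,z,yaw):  # jig-frame TCP target -> numbers of a row
    s=r.observe(); c,n=np.cos(J[2]),np.sin(J[2])
    w=np.array([J[0]+c*x-n*y,J[1]+n*x+c*y,z]); R=Ro.from_quat(s["tcp_rot"])
    Rt=Ro.from_euler("z",J[2]+yaw)*Ro.from_euler("x",np.pi)
    print(((R.inv()*Rt).as_rotvec()/np.pi).round(4),(R.inv().apply(w-s["ee_pos"])/.5).round(4))
def st(): 
    s=r.observe(); p,y=jigpose(s); print(round(s["time_s"],2),"jig",p.round(4),"yaw",round(y,4),"F",np.round(s["ft_force"],1),"w",round(s["width"],4))
E
python3 -c "
from go import *
st(); row(-.13,-.062,.1,0); row(-.13,-.062,.024,0)"
```

```text
1.7 jig [-0.5277 -0.4317  0.2195] yaw -0.0102 F [-0.3  1.  -0.2] w 0.0941
[ 0.      0.     -0.0032] [ 0.7878 -0.7475  0.2389]
[ 0.      0.     -0.0032] [ 0.7878 -0.7475  0.3909]
```

servo_tool(motion=[[0,0,-0.003,0.79,-0.747,0.1,0.7],[0,0,-0.003,0.79,-0.747,0.1,0.7],[0,0,-0.003,0.79,-0.747,0.1,0.7],[0,0,-0.003,0.79,-0.747,0.2,0.7],[0,0,-0.003,0.79,-0.747,0.2,0.7],[0,0,-0.003,0.79,-0.747,0.24,0.7],[0,0,-0.003,0.79,-0.747,0.24,0.7],[0,0,-0.003,0.79,-0.747,0.24,0.7],[0,0,-0.003,0.79,-0.747,0.24,0.7],[0,0,-0.003,0.79,-0.747,0.24,0.7],[0,0,-0.003,0.79,-0.747,0.24,0.7],[0,0,-0.003,0.79,-0.747,0.24,0.7]])

```text
time_s: 2.9
ee_pos: [0.4633, -0.1294, 0.0979]
tcp_rot: [0.985, 0.171, -0.001, -0.001]
ft_force: [-0.1, 0.4, -0.2]
width: 0.0798
grip_force: 0.0
```

```bash
python3 -c "
from go import *
st(); row(-.13,-.062,.1,0); row(-.13,-.062,.024,0)"
```

```text
2.9 jig [-0.1274 -0.0583  0.0979] yaw 0.0046 F [-0.1  0.4 -0.2] w 0.0798
[-0.0009  0.0005  0.0015] [-0.0053  0.0074 -0.0043]
[-0.0009  0.0005  0.0015] [-0.005   0.0078  0.1477]
```

servo_tool(motion=[[0,0,0,-0.003,0.006,0.05,0.7],[0,0,0,-0.003,0.006,0.1,0.7],[0,0,0,-0.003,0.006,0.14,0.7],[0,0,0,-0.003,0.006,0.148,0.7],[0,0,0,0.005,0.006,0.148,0.7],[0,0,0,0.015,0.006,0.148,0.7],[0,0,0,0.025,0.006,0.148,0.7],[0,0,0,0.033,0.006,0.148,0.7],[0,0,0,0.04,0.006,0.148,0.7],[0,0,0,0.046,0.006,0.148,0.7],[0,0,0,0.052,0.006,0.148,0.7],[0,0,0,0.058,0.006,0.148,0.7]])

```text
time_s: 4.1
ee_pos: [0.4918, -0.1267, 0.0254]
tcp_rot: [0.986, 0.169, -0.0, -0.0]
ft_force: [0.5, -0.0, -0.2]
width: 0.0796
grip_force: 0.0
```

```bash
python3 -c "
from go import *
st()"
```

```text
4.1 jig [-0.0997 -0.0652  0.0254] yaw -0.0008 F [ 0.5 -0.  -0.2] w 0.0796
```

servo_tool(motion=[[0,0,0,0.006,0,0.004,0.7],[0,0,0,0.012,0,0.004,0.7],[0,0,0,0.018,0,0.004,0.7],[0,0,0,0.024,0,0.004,0.7],[0,0,0,0.03,0,0.004,0.7],[0,0,0,0.036,0,0.004,0.7],[0,0,0,0.042,0,0.004,0.7],[0,0,0,0.048,0,0.004,0.7],[0,0,0,0.054,0,0.004,0.7],[0,0,0,0.06,0,0.004,0.7],[0,0,0,0.066,0,0.004,0.7],[0,0,0,0.072,0,0.004,0.7]])

```text
time_s: 5.3
ee_pos: [0.5237, -0.1142, 0.0227]
tcp_rot: [0.986, 0.169, -0.003, -0.001]
ft_force: [-5.3, 0.4, 3.8]
width: 0.08
grip_force: 2.4
```

```bash
python3 -c "
from go import *
st()
c=r.capture('side'); cv2.imwrite('pics/s1.png',cv2.resize(c['frame'][90:290,190:410],None,fx=3,fy=3,interpolation=cv2.INTER_CUBIC)[:,:,::-1])"
```

```text
5.3 jig [-0.0654 -0.0641  0.0227] yaw 0.0004 F [-5.3  0.4  3.8] w 0.08
```

View pics/s1.png

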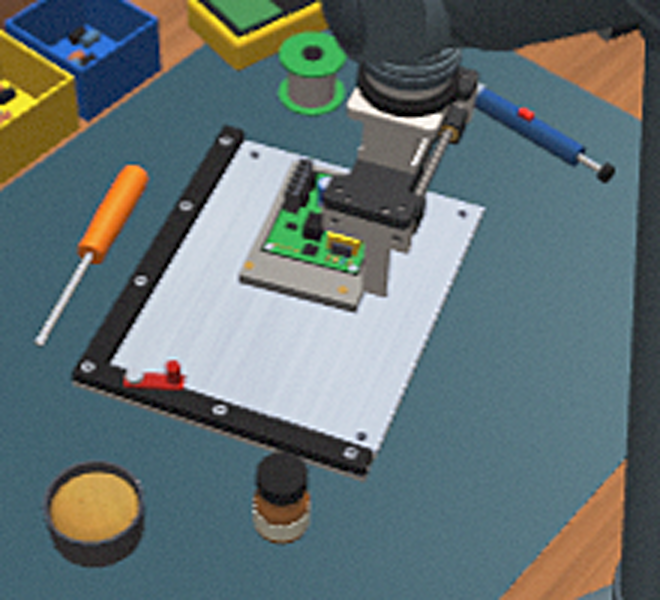

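The pallet has turned square and is moving with both fingers on its near edge (finger at about (380,280)).

servo_tool(motion=[[0,0,0,0.008,0,0,0.7],[0,0,0,0.016,0,0,0.7],[0,0,0,0.024,0,0,0.7],[0,0,0,0.032,0,0,0.7],[0,0,0,0.04,0,0,0.7],[0,0,0,0.048,0,0,0.7],[0,0,0,0.056,0,0,0.7],[0,0,0,0.064,0,0,0.7],[0,0,0,0.072,0,0,0.7],[0,0,0,0.08,0,0,0.7],[0,0,0,0.086,0,0,0.7],[0,0,0,0.092,0,0,0.7]])

```text
time_s: 6.55
ee_pos: [0.5692, -0.0995, 0.0235]
tcp_rot: [0.986, 0.169, -0.0, 0.0]
ft_force: [-3.1, -1.2, -0.6]
width: 0.08
grip_force: 1.3
```

```bash
python3 -c "
from go import *
st(); row(-.05,-.063,.023,0);row(-.09,-.2,.08,0); row(0.005,-.2,.08,np.pi/2); row(0.005,-.2,.08,-np.pi/2);print(r.observe()['joint_positions'])"
```

```text
6.55 jig [-0.0177 -0.0654  0.0235] yaw -0.0007 F [-3.1 -1.2 -0.6] w 0.08
[ 0.      0.     -0.0002] [-0.0647 -0.0047  0.001 ]
[ 0.      0.     -0.0002] [-0.1445  0.2694 -0.113 ]
[-0.      0.     -0.5002] [ 0.0455  0.2693 -0.113 ]
[0.     0.     0.4998] [ 0.0455  0.2693 -0.113 ]
[-3.69157636e-01  3.36382793e-01  1.84471895e+00 -1.35743816e-04
  9.60586729e-01  8.62389158e-01]
```

servo_tool(motion=[[0,0,0,-0.04,0,0,0.7],[0,0,0,-0.07,0,0,0.7],[0,0,0,-0.07,0,-0.08,0.28],[0,0,-0.04,-0.06,0.1,-0.17,0.28],[0,0,-0.08,-0.06,0.2,-0.17,0.28],[0,0,-0.13,0,0.3,-0.17,0.28],[0,0,-0.18,0.05,0.3,-0.17,0.28],[0,0,-0.23,0.105,0.3,-0.17,0.28],[0,0,-0.28,0.105,0.3,-0.17,0.28],[0,0,-0.32,0.105,0.3,-0.17,0.28],[0,0,-0.37,0.105,0.3,-0.17,0.28],[0,0,-0.42,0.105,0.3,-0.17,0.28]])

```text
time_s: 7.75
ee_pos: [0.6697, -0.2236, 0.1093]
tcp_rot: [0.68, 0.733, 0.001, 0.001]
ft_force: [-0.1, -0.7, -0.6]
width: 0.06
grip_force: 0.0
```

servo_tool(motion=[[0,0,-0.04,0,0,0,0.28],[0,0,-0.081,0,0,0,0.28],[0,0,-0.081,0,0,0,0.28]])

```text
time_s: 8.05
ee_pos: [0.6694, -0.2237, 0.1093]
tcp_rot: [0.584, 0.812, 0.0, 0.001]
ft_force: [1.1, 0.0, -0.1]
width: 0.0603
grip_force: 0.0
```

```bash
python3 -c "
from go import *
st()
t=r.capture('top'); s=r.capture('side')
a=cv2.resize(t['frame'][120:290,210:430],None,fx=3.5,fy=3.5,interpolation=cv2.INTER_CUBIC)[:,:,::-1];cv2.imwrite('pics/t2.png',a)
def P(x,y,z): c,n=np.cos(J[2]),np.sin(J[2]); return [J[0]+c*x-n*y,J[1]+n*x+c*y,z]
for y in (-.12,-.13,-.14): print(y,((proj(t,P(.02,y,.016))[0]-[210,120]+.5)*3.5-.5).round(0))
for y in (0,.01,.02): print(y,((proj(t,P(.02,y,.016))[0]-[210,120]+.5)*3.5-.5).round(0))
"
```

```text
8.05 jig [ 0.0355 -0.2159  0.1093] yaw 1.5547 F [ 1.1  0.  -0.1] w 0.0603
-0.12 [469. 219.]
-0.13 [480. 214.]
-0.14 [491. 210.]
0 [334. 271.]
0.01 [323. 276.]
0.02 [311. 280.]
```

View pics/t2.png

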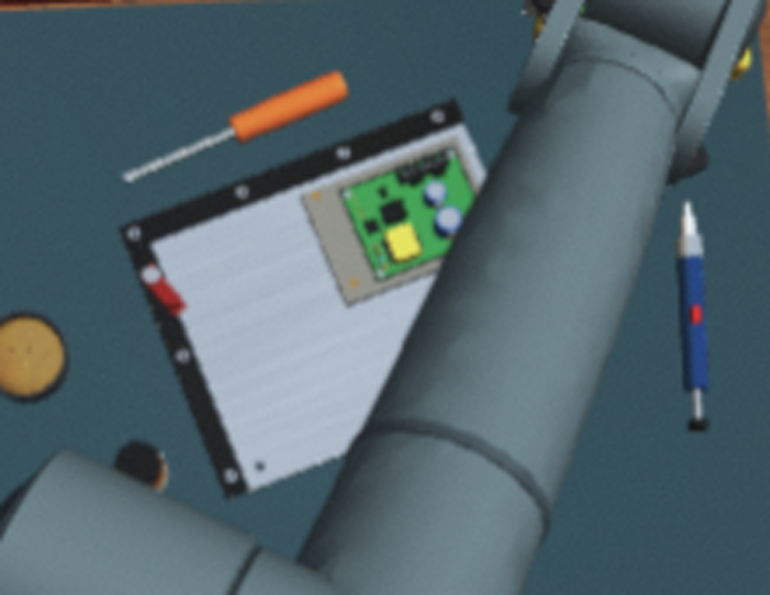

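Seen: the pallet is square and near the far fence, with its left edge at about (303,197)–(348,305), i.e. jig y ≈ 0. Next I go down behind its right edge and push to +y.

servo_tool(motion=[[0,0,-0.005,0.08,0.008,0,0.28],[0,0,-0.005,0.1,0.008,0,0.28],[0,0,-0.005,0.1,0.008,0.04,0.28],[0,0,-0.005,0.1,0.008,0.1,0.28],[0,0,-0.005,0.1,0.008,0.15,0.28],[0,0,-0.005,0.1,0.008,0.172,0.28],[0,0,-0.005,0.1,0.008,0.173,0.28],[0,0,-0.005,0.11,0.008,0.173,0.28],[0,0,-0.005,0.12,0.008,0.173,0.28],[0,0,-0.005,0.125,0.008,0.173,0.28],[0,0,-0.005,0.13,0.008,0.173,0.28],[0,0,-0.005,0.135,0.008,0.173,0.28]])

```text
time_s: 9.35
ee_pos: [0.6511, -0.1585, 0.0227]
tcp_rot: [0.577, 0.817, -0.0, 0.001]
ft_force: [1.3, -3.7, 0.0]
width: 0.0609
grip_force: 1.7
```

```bash
python3 -c "
from go import *
st()"
```

```text
9.35 jig [ 0.04   -0.1484  0.0227] yaw 1.571 F [ 1.3 -3.7  0. ] w 0.0609
```

servo_tool(motion=[[0,0,0,0.008,0,0,0.28],[0,0,0,0.018,0,0,0.28],[0,0,0,0.028,0,0,0.28],[0,0,0,0.038,0,0,0.28],[0,0,0,0.048,0,0,0.28],[0,0,0,0.058,0,0,0.28],[0,0,0,0.068,0,0,0.28],[0,0,0,0.078,0,0,0.28],[0,0,0,0.088,0,0,0.28],[0,0,0,0.098,0,0,0.28],[0,0,0,0.108,0,0,0.28],[0,0,0,0.114,0,0,0.28]])

```text
time_s: 10.55
ee_pos: [0.6321, -0.1045, 0.0227]
tcp_rot: [0.577, 0.817, 0.0, 0.001]
ft_force: [1.2, -6.0, 3.1]
width: 0.0601
grip_force: 2.7
```

```bash
python3 -c "
from go import *
st()"
```

```text
10.55 jig [ 0.0401 -0.0911  0.0227] yaw 1.571 F [ 1.2 -6.   3.1] w 0.0601
```

Another 70 mm to go; I'll stop about 4 mm short.

servo_tool(motion=[[0,0,0,0.008,0,0,0.28],[0,0,0,0.018,0,0,0.28],[0,0,0,0.028,0,0,0.28],[0,0,0,0.039,0,0,0.28],[0,0,0,0.05,0,0,0.28],[0,0,0,0.061,0,0,0.28],[0,0,0,0.072,0,0,0.28],[0,0,0,0.083,0,0,0.28],[0,0,0,0.094,0,0,0.28],[0,0,0,0.105,0,0,0.28],[0,0,0,0.115,0,0,0.28],[0,0,0,0.122,0,0,0.28]])

```text
time_s: 11.75
ee_pos: [0.6118, -0.0471, 0.0226]
tcp_rot: [0.577, 0.817, 0.0, 0.001]
ft_force: [1.6, -5.1, 3.2]
width: 0.06
grip_force: 2.8
```

servo_tool(motion=[[0,0,0,0.004,0,0,0.28],[0,0,0,0.008,0,0,0.28],[0,0,0,0.012,0,0,0.28]])

```text
time_s: 12.05
ee_pos: [0.6099, -0.0417, 0.0227]
tcp_rot: [0.577, 0.817, -0.0, 0.001]
ft_force: [2.0, -5.0, 3.9]
width: 0.0603
grip_force: 2.8
```

```bash
python3 -c "
from go import *
st()"
```

```text
12.05 jig [ 0.04   -0.0244  0.0227] yaw 1.571 F [ 2.  -5.   3.9] w 0.0603
```

servo_tool(motion=[[0,0,0,0.002,0,0,0.28],[0,0,0,0.004,0,0,0.28],[0,0,0,0.006,0,0,0.28],[0,0,0,0.008,0,0,0.28],[0,0,0,0.01,0,0,0.28]])

```text
time_s: 12.55
ee_pos: [0.6084, -0.0374, 0.0227]
tcp_rot: [0.577, 0.817, -0.0, 0.001]
ft_force: [2.9, -9.1, 2.1]
width: 0.0603
grip_force: 4.5
```

servo_tool(motion=[[0,0,0,0.002,0,0,0.28],[0,0,0,0.003,0,0,0.28]])

```text
time_s: 12.75
ee_pos: [0.6083, -0.0373, 0.0227]
tcp_rot: [0.577, 0.817, -0.001, 0.003]
ft_force: [3.8, -12.8, 0.4]
width: 0.0603
grip_force: 6.3
```

servo_tool(motion=[[0,0,0,0.002,0,0,0.28],[0,0,0,0.003,0,0,0.28]])

```text
time_s: 12.95
ee_pos: [0.6082, -0.0372, 0.0228]
tcp_rot: [0.577, 0.817, -0.002, 0.004]
ft_force: [4.4, -15.4, -2.0]
width: 0.0603
grip_force: 8.5
```

servo_tool(motion=[[0,0,0,-0.02,0,0,0.28],[0,0,0,-0.06,0,0,0.28],[0,0,0,-0.06,0,-0.08,0.28],[0,0,0.04,-0.06,-0.06,-0.17,0.5],[0,0,0.09,-0.04,-0.16,-0.17,0.7],[0,0,0.14,0,-0.2,-0.17,0.7],[0,0,0.19,0.05,-0.2,-0.17,0.7],[0,0,0.24,0.1,-0.2,-0.17,0.7],[0,0,0.29,0.15,-0.2,-0.17,0.7],[0,0,0.34,0.15,-0.2,-0.17,0.7],[0,0,0.39,0.15,-0.2,-0.17,0.7],[0,0,0.44,0.15,-0.2,-0.17,0.7]])

```text
time_s: 14.15
ee_pos: [0.4867, 0.0039, 0.1064]
tcp_rot: [0.958, 0.286, -0.001, -0.001]
ft_force: [0.1, 0.5, 1.0]
width: 0.0795
grip_force: 0.0
```

servo_tool(motion=[[0,0,0.04,0,0,0,0.7],[0,0,0.06,0,0,0,0.7],[0,0,0.06,0,0,0,0.7]])

```text
time_s: 14.45
ee_pos: [0.4868, 0.0036, 0.1064]
tcp_rot: [0.98, 0.197, -0.001, -0.001]
ft_force: [0.0, 0.3, 0.7]
width: 0.0795
grip_force: 0.0
```

```bash
python3 -c "
from go import *
st();row(-.045,.057,.023,0)
t=r.capture('side')
a=cv2.resize(t['frame'][90:290,190:410],None,fx=3,fy=3,interpolation=cv2.INTER_CUBIC)[:,:,::-1];cv2.imwrite('pics/s3.png',a)"
```

```text
14.45 jig [-0.0609  0.0593  0.1064] yaw 0.0565 F [0.  0.3 0.7] w 0.0795
[-0.0006  0.0004  0.018 ] [0.0316 0.0068 0.1668]
```

View pics/s3.png

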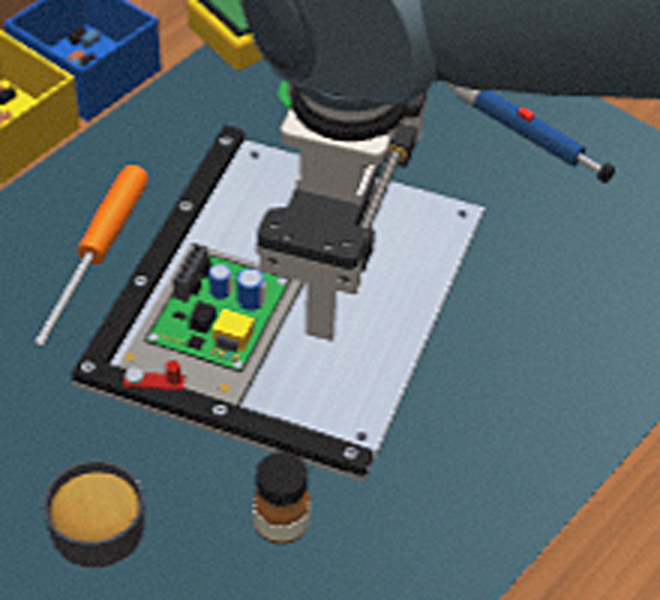

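Both capacitors stand, the pallet is against the side fence and about 10 mm short of the far fence. I'll come down and push +x.

servo_tool(motion=[[0,0,0.018,0.02,0.008,0,0.7],[0,0,0.018,0.03,0.008,0.08,0.7],[0,0,0.018,0.03,0.008,0.15,0.7],[0,0,0.018,0.03,0.008,0.167,0.7],[0,0,0.018,0.04,0.008,0.167,0.7],[0,0,0.018,0.05,0.008,0.167,0.7],[0,0,0.018,0.06,0.008,0.167,0.7],[0,0,0.018,0.07,0.008,0.167,0.7],[0,0,0.018,0.076,0.008,0.167,0.7],[0,0,0.018,0.082,0.008,0.167,0.7],[0,0,0.018,0.086,0.008,0.167,0.7],[0,0,0.018,0.09,0.008,0.167,0.7]])

```text
time_s: 15.7
ee_pos: [0.5288, 0.0166, 0.0234]
tcp_rot: [0.985, 0.17, -0.003, 0.0]
ft_force: [-11.7, -7.4, 10.2]
width: 0.0798
grip_force: 6.2
```

```bash
python3 -c "
from go import *
st()"
```

```text
15.7 jig [-0.017   0.0576  0.0234] yaw 0.001 F [-11.7  -7.4  10.2] w 0.0798
```

servo_tool(motion=[[0,0,0,0.002,0,0,0.7],[0,0,0,0.004,0,0,0.7],[0,0,0,0.006,0,0,0.7]])

```text
time_s: 16.0
ee_pos: [0.5313, 0.0175, 0.0233]
tcp_rot: [0.986, 0.17, -0.003, 0.0]
ft_force: [-7.3, -3.4, 6.6]
width: 0.08
grip_force: 4.3
```

```bash
python3 -c "
from go import *
st()"
```

```text
16.0 jig [-0.0143  0.0575  0.0233] yaw 0.0007 F [-7.3 -3.4  6.6] w 0.08
```

Sliding freely at about 8 N; continue to the fence (TCP expected near −0.008).

servo_tool(motion=[[0,0,0,0.002,0,0,0.7],[0,0,0,0.004,0,0,0.7],[0,0,0,0.006,0,0,0.7],[0,0,0,0.008,0,0,0.7]])

```text
time_s: 16.4
ee_pos: [0.5351, 0.0188, 0.0233]
tcp_rot: [0.986, 0.17, -0.003, 0.0]
ft_force: [-7.1, -4.3, 7.5]
width: 0.08
grip_force: 4.3
```

servo_tool(motion=[[0,0,0,0.002,0,0,0.7],[0,0,0,0.004,0,0,0.7]])

```text
time_s: 16.6
ee_pos: [0.537, 0.0194, 0.0233]
tcp_rot: [0.986, 0.17, -0.003, 0.0]
ft_force: [-7.1, -3.6, 6.7]
width: 0.08
grip_force: 4.3
```

servo_tool(motion=[[0,0,0,0.002,0,0,0.7],[0,0,0,0.004,0,0,0.7]])

```text
time_s: 16.8
ee_pos: [0.538, 0.0199, 0.0233]
tcp_rot: [0.985, 0.17, -0.004, 0.0]
ft_force: [-13.5, -6.2, 12.1]
width: 0.0797
grip_force: 7.2
```

```bash
python3 -c "
from go import *
st()"
```

```text
16.8 jig [-0.0072  0.0576  0.0233] yaw 0.0012 F [-13.5  -6.2  12.1] w 0.0797
```

servo_tool(motion=[[0,0,0,0.002,0,0,0.7],[0,0,0,0.003,0,0,0.7]])

```text
time_s: 17.0
ee_pos: [0.5381, 0.0199, 0.0233]
tcp_rot: [0.985, 0.17, -0.006, 0.0]
ft_force: [-16.7, -8.6, 15.5]
width: 0.0797
grip_force: 9.6
```

servo_tool(motion=[[0,0,0,-0.02,0,0,0.7],[0,0,0,-0.06,0,0,0.7],[0,0,0,-0.1,0,-0.04,0.4],[0,0,0,-0.16,-0.02,-0.12,-0.4],[0,0,0,-0.2,-0.02,-0.2,-1],[0,0,0,-0.24,-0.02,-0.2,-1],[0,0,0,-0.24,-0.02,-0.2,-1]])

```text
time_s: 17.7
ee_pos: [0.4251, -0.0095, 0.1242]
tcp_rot: [0.986, 0.169, 0.001, 0.0]
ft_force: [-0.4, -0.3, -0.2]
width: 0.0435
grip_force: 0.0
```

```bash
python3 -c "
from go import *
st()
s=r.capture('side'); t=r.capture('top')
def P(x,y,z): c,n=np.cos(J[2]),np.sin(J[2]); return [J[0]+c*x-n*y,J[1]+n*x+c*y,z]
a=cv2.resize(s['frame'][150:250,210:310],None,fx=6,fy=6,interpolation=cv2.INTER_CUBIC);cv2.imwrite('pics/s4.png',a[:,:,::-1])
b=cv2.resize(t['frame'][140:240,230:350],None,fx=6,fy=6,interpolation=cv2.INTER_CUBIC);cv2.imwrite('pics/t4.png',b[:,:,::-1])
for a in (0,.1,.2,.3,.4):
  l=(.07-.03*np.cos(a),.14-.03*np.sin(a)); print(a,np.round(l,4),((proj(s,P(*l,.041))[0]-[210,150]+.5)*6-.5).round(),((proj(t,P(*l,.041))[0]-[230,140]+.5)*6-.5).round())
for q in ((.1,.13),(.1,-.01),(0,.13),(0,-.01)): print(q,((proj(s,P(*q,.016))[0]-[210,150]+.5)*6-.5).round(),((proj(t,P(*q,.016))[0]-[230,140]+.5)*6-.5).round())
"
```

```text
17.7 jig [-0.1235  0.0675  0.1242] yaw -0.0012 F [-0.4 -0.3 -0.2] w 0.0435
0 [0.04 0.14] [226. 393.] [161. 403.]
0.1 [0.0401 0.137 ] [228. 387.] [167. 400.]
0.2 [0.0406 0.134 ] [231. 381.] [172. 397.]
0.3 [0.0413 0.1311] [232. 375.] [177. 393.]
0.4 [0.0424 0.1283] [233. 368.] [182. 389.]
(0.1, 0.13) [ 97. 368.] [138. 293.]
(0.1, -0.01) [246. 121.] [409. 188.]
(0, 0.13) [336. 446.] [214. 484.]
(0, -0.01) [472. 189.] [489. 376.]
```

View pics/s4.png

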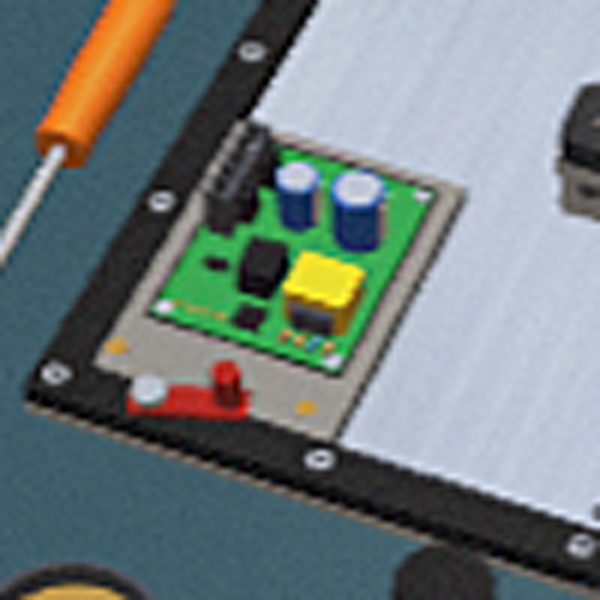

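View pics/t4.png

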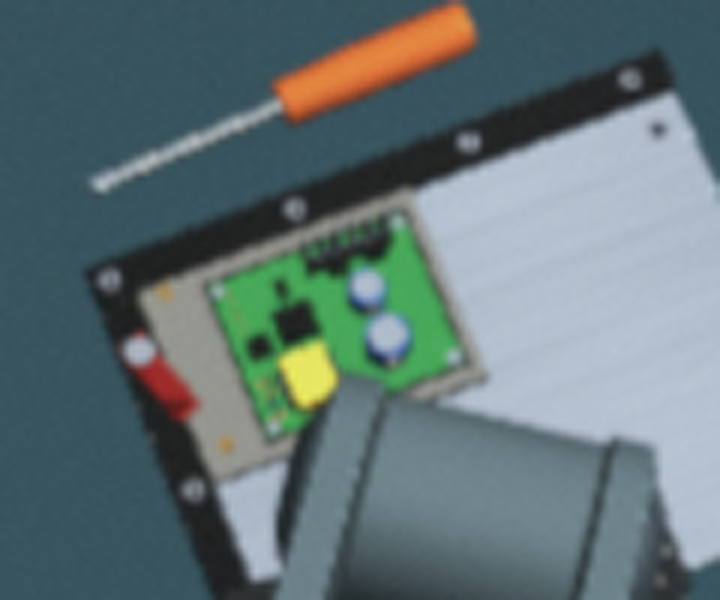

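Both views show the pallet seated with its corners on the predicted home pixels (top crop (140,293), (213,484)), capacitors standing, and the latch at about 0.3 rad. I'll give it one confirming nudge in +y, then go to the latch.

```bash
python3 -c "
from go import *
row(.04,-.055,.105,np.pi/2)"
```

```text
[-0.000e+00 -1.000e-04 -5.002e-01] [0.3257 0.2453 0.0362]
```

servo_tool(motion=[[0,0,-0.047,0.08,0.06,0,0.28],[0,0,-0.094,0.16,0.12,0,0.28],[0,0,-0.141,0.24,0.18,0,0.28],[0,0,-0.188,0.31,0.24,0,0.28],[0,0,-0.235,0.33,0.26,0,0.28],[0,0,-0.282,0.33,0.26,0,0.28],[0,0,-0.329,0.33,0.26,0,0.28],[0,0,-0.376,0.33,0.26,0,0.28],[0,0,-0.423,0.33,0.26,0,0.28],[0,0,-0.465,0.33,0.26,0.02,0.28],[0,0,-0.5,0.33,0.26,0.037,0.28],[0,0,-0.5,0.33,0.26,0.037,0.28]])

```text
time_s: 19.0
ee_pos: [0.6237, -0.0759, 0.1015]
tcp_rot: [0.577, 0.817, -0.001, -0.003]
ft_force: [-0.2, -0.0, 0.8]
width: 0.0597
grip_force: 0.0
```

```bash
python3 -c "
from go import *
st();row(.04,-.05,.023,np.pi/2);row(.04,-.0195,.023,np.pi/2)"
```

```text
19.0 jig [ 0.0416 -0.0613  0.1015] yaw 1.5709 F [-0.2 -0.   0.8] w 0.0597
[-0.0013 -0.0011  0.    ] [ 0.022  -0.0026  0.157 ]
[-0.0013 -0.0011  0.    ] [ 0.083  -0.0026  0.1572]
```

servo_tool(motion=[[0,0,0,0.01,0,0.08,0.28],[0,0,0,0.02,0,0.14,0.28],[0,0,0,0.02,0,0.157,0.28],[0,0,0,0.04,0,0.157,0.28],[0,0,0,0.06,0,0.157,0.28],[0,0,0,0.07,0,0.157,0.28],[0,0,0,0.076,0,0.157,0.28],[0,0,0,0.08,0,0.157,0.28],[0,0,0,0.082,0,0.157,0.28]])

```text
time_s: 19.9
ee_pos: [0.6113, -0.038, 0.0271]
tcp_rot: [0.577, 0.817, 0.0, 0.001]
ft_force: [0.1, -0.4, -0.8]
width: 0.06
grip_force: 0.0
```

servo_tool(motion=[[0,0,0,0.002,0,0,0.28],[0,0,0,0.003,0,0,0.28]])

```text
time_s: 20.1
ee_pos: [0.6105, -0.0368, 0.0265]
tcp_rot: [0.577, 0.816, 0.0, 0.0]
ft_force: [0.4, -0.7, 0.3]
width: 0.0603
grip_force: 0.6
```

```bash
python3 -c "
from go import *
st()"
```

```text
20.1 jig [ 0.0422 -0.0201  0.0265] yaw 1.5706 F [ 0.4 -0.7  0.3] w 0.0603
```

servo_tool(motion=[[0,0,0,-0.001,0,0.005,0.28],[0,0,0,0.001,0,0.006,0.28],[0,0,0,0.003,0,0.006,0.28],[0,0,0,0.005,0,0.006,0.28]])

```text
time_s: 20.5
ee_pos: [0.6103, -0.0366, 0.0235]
tcp_rot: [0.577, 0.817, -0.001, 0.002]
ft_force: [1.6, -11.4, -2.6]
width: 0.06
grip_force: 5.4
```

servo_tool(motion=[[0,0,0,0.002,0,0,0.28],[0,0,0,0.003,0,0,0.28]])

```text
time_s: 20.7
ee_pos: [0.6103, -0.0365, 0.0239]
tcp_rot: [0.577, 0.817, -0.002, 0.003]
ft_force: [2.4, -13.7, -2.9]
width: 0.0604
grip_force: 6.9
```

```bash
python3 -c "
from go import *
st()"
```

```text
20.7 jig [ 0.0422 -0.0197  0.0239] yaw 1.5717 F [  2.4 -13.7  -2.9] w 0.0604
```

servo_tool(motion=[[0,0,0,-0.02,0,0,0.28],[0,0,0,-0.05,0,0,0.28],[0,0,0,-0.05,0,-0.09,0],[0,0,0,-0.05,-0.007,-0.17,-0.6],[0,0,0,0.05,-0.007,-0.17,-1],[0,0,0,0.15,-0.007,-0.17,-1],[0,0,0,0.25,-0.007,-0.17,-1],[0,0,0,0.35,-0.007,-0.17,-1],[0,0,0,0.35,-0.007,-0.17,-1],[0,0,0,0.35,-0.007,-0.17,-1],[0,0,0,0.35,-0.007,-0.17,-1]])

```text
time_s: 21.8
ee_pos: [0.5482, 0.1298, 0.1086]
tcp_rot: [0.578, 0.816, 0.0, 0.0]
ft_force: [0.2, -0.9, -0.6]
width: 0.0007
grip_force: 0.0
```

```bash
python3 -c "
from go import *
st();row(.0385,.155,.042,np.pi/2)
s=r.capture('side')
a=cv2.resize(s['frame'][150:250,210:310],None,fx=6,fy=6,interpolation=cv2.INTER_CUBIC);cv2.imwrite('pics/s5.png',a[:,:,::-1])"
```

```text
21.8 jig [0.0391 0.1578 0.1086] yaw 1.5696 F [ 0.2 -0.9 -0.6] w 0.0007
[ 0.0001  0.0001 -0.0004] [-0.0056 -0.0012  0.1331]
```

View pics/s5.png

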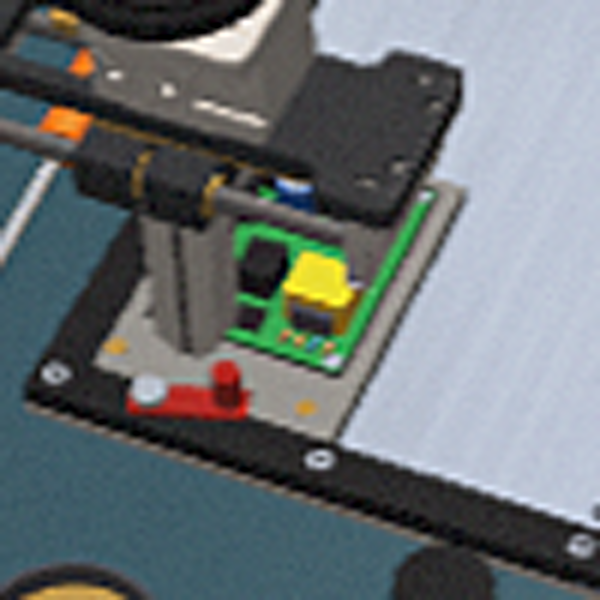

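Fingers are shut and clear outside the post, and the post top is at (227,370). Next I compute the path round the pivot.

```bash
python3 -c "
from go import *
p,_=jigpose()
for a in np.arange(.1,1.61,.125):
  t=np.array([np.sin(a),-np.cos(a)]); post=np.array([.07,.14])-.03*np.array([np.cos(a),np.sin(a)])
  c=post-.006*t+[-.0125+.008*np.cos(a),.008-.005*np.sin(a)]+np.array([.0008,-.0015])
  d=(c-p[:2])/.5; print(round(a,2),c.round(4),'tool x,y',d[1].round(3),d[0].round(3))"
```

```text
0.1 [0.0358 0.149 ] tool x,y -0.017 -0.006
0.22 [0.0355 0.1445] tool x,y -0.026 -0.007
0.35 [0.0356 0.1401] tool x,y -0.035 -0.007
0.48 [0.036  0.1358] tool x,y -0.043 -0.006
0.6 [0.0368 0.1317] tool x,y -0.052 -0.005
0.72 [0.0379 0.1278] tool x,y -0.059 -0.002
0.85 [0.0393 0.1242] tool x,y -0.067 0.0
0.98 [0.041  0.1209] tool x,y -0.073 0.004
1.1 [0.043 0.118] tool x,y -0.079 0.008
1.23 [0.0452 0.1156] tool x,y -0.084 0.012
1.35 [0.0476 0.1137] tool x,y -0.088 0.017
1.48 [0.0502 0.1122] tool x,y -0.091 0.022
1.6 [0.0529 0.1113] tool x,y -0.092 0.028
```

servo_tool(motion=[[0,0,0,0,-0.007,0.05,-1],[0,0,0,0,-0.007,0.1,-1],[0,0,0,0,-0.007,0.13,-1],[0,0,0,0,-0.007,0.136,-1],[0,0,0,-0.015,-0.007,0.136,-1],[0,0,0,-0.026,-0.007,0.136,-1],[0,0,0,-0.035,-0.007,0.136,-1],[0,0,0,-0.043,-0.006,0.136,-1],[0,0,0,-0.052,-0.005,0.136,-1],[0,0,0,-0.059,-0.002,0.136,-1],[0,0,0,-0.067,0,0.136,-1]])

```text
time_s: 22.95
ee_pos: [0.5586, 0.0991, 0.0408]
tcp_rot: [0.577, 0.817, -0.0, -0.0]
ft_force: [-1.2, 1.2, 0.7]
width: 0.0008
grip_force: 0.8
```

```bash
python3 -c "
from go import *
st();row(.041,.1209,.0405,np.pi/2);row(.043,.118,.0405,np.pi/2);row(.0452,.1156,.0405,np.pi/2);row(.0476,.1137,.0405,np.pi/2);row(.0502,.1122,.0405,np.pi/2)"
```

```text
22.95 jig [0.0386 0.1254 0.0408] yaw 1.5713 F [-1.2  1.2  0.7] w 0.0008
[-0.0002  0.      0.0002] [-0.009   0.0048  0.0005]
[-0.0002  0.      0.0002] [-0.0148  0.0087  0.0005]
[-0.0002  0.      0.0002] [-0.0196  0.0131  0.0005]
[-0.0002  0.      0.0002] [-0.0234  0.0179  0.0005]
[-0.0002  0.      0.0002] [-0.0264  0.0231  0.0005]
```

Contact force is about 2 N, as expected.

servo_tool(motion=[[0,0,0,-0.006,0.002,0,-1],[0,0,0,-0.009,0.005,0,-1],[0,0,0,-0.012,0.007,0,-1],[0,0,0,-0.015,0.009,0,-1],[0,0,0,-0.018,0.011,0,-1],[0,0,0,-0.02,0.013,0,-1],[0,0,0,-0.022,0.015,0,-1],[0,0,0,-0.023,0.018,0,-1],[0,0,0,-0.025,0.02,0,-1],[0,0,0,-0.026,0.023,0,-1]])

```text
time_s: 23.95
ee_pos: [0.5738, 0.0908, 0.0404]
tcp_rot: [0.577, 0.817, -0.0, -0.0]
ft_force: [-2.3, 0.2, 0.2]
width: 0.0004
grip_force: 0.8
```

servo_tool(motion=[[0,0,0,0,0.002,0,-1],[0,0,0,0,0.004,0,-1]])

```text
time_s: 24.15
ee_pos: [0.5758, 0.0912, 0.0404]
tcp_rot: [0.577, 0.817, -0.0, 0.0]
ft_force: [-1.3, -2.5, -0.6]
width: 0.0004
grip_force: 1.1
```

```bash
python3 -c "
from go import *
st()
s=r.capture('side')
a=cv2.resize(s['frame'][150:250,210:310],None,fx=6,fy=6,interpolation=cv2.INTER_CUBIC);cv2.imwrite('pics/s6.png',a[:,:,::-1])"
```

```text
24.15 jig [0.0522 0.1122 0.0404] yaw 1.571 F [-1.3 -2.5 -0.6] w 0.0004
```

View pics/s6.png

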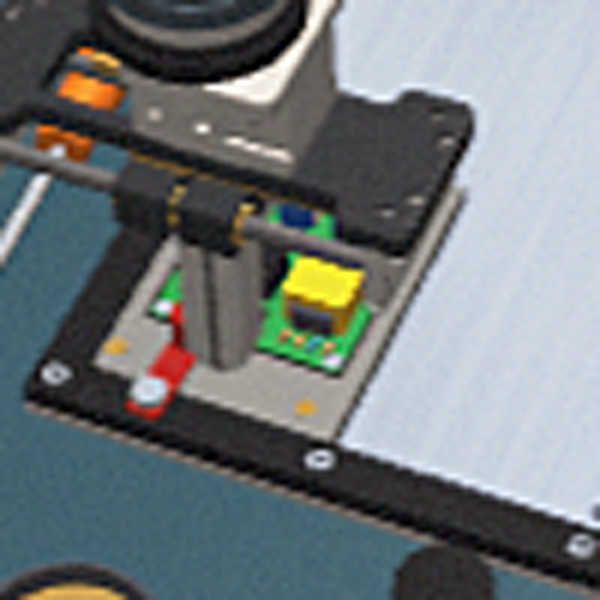

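The latch is nearly square: the arm runs from the pivot (148,388) up to the post at about (178,325). I'll push gently on to the stop.

servo_tool(motion=[[0,0,0,0,0.002,0,-1],[0,0,0,0,0.004,0,-1]])

```text
time_s: 24.4
ee_pos: [0.5776, 0.0919, 0.0405]
tcp_rot: [0.577, 0.817, -0.0, 0.0]
ft_force: [-4.0, -3.7, 0.9]
width: 0.0005
grip_force: 2.3
```

servo_tool(motion=[[0,0,0,0,0.002,0,-1],[0,0,0,0,0.004,0,-1]])

```text
time_s: 24.6
ee_pos: [0.5779, 0.092, 0.0403]
tcp_rot: [0.577, 0.817, -0.002, -0.001]
ft_force: [-9.7, -7.1, 5.9]
width: 0.0006
grip_force: 5.5
```

```bash
python3 -c "
from go import *
st()"
```

```text
24.6 jig [0.0545 0.1122 0.0403] yaw 1.5714 F [-9.7 -7.1  5.9] w 0.0006
```

Stop reached (12 N, stalled). Back off and retreat.

servo_tool(motion=[[0,0,0,0,-0.01,0,-1],[0,0,0,0,-0.03,0,-1],[0,0,0,0,-0.03,-0.06,-1],[0,0,0,0,-0.03,-0.16,-1],[0,0,0,0,-0.1,-0.25,-1],[0,0,0,0,-0.2,-0.3,-1],[0,0,0,-0.1,-0.3,-0.3,-1],[0,0,0,-0.2,-0.36,-0.3,-1],[0,0,0,-0.3,-0.36,-0.3,-1],[0,0,0,-0.4,-0.36,-0.3,-1],[0,0,0,-0.4,-0.36,-0.3,-1]])

```text
time_s: 25.7
ee_pos: [0.4766, -0.1585, 0.1912]
tcp_rot: [0.578, 0.816, 0.0, 0.001]
ft_force: [-0.6, 0.3, 0.2]
width: 0.0006
grip_force: 0.0
```

```bash
python3 -c "
from go import *
st()
s=r.capture('side')
a=cv2.resize(s['frame'][140:260,200:330],None,fx=4.8,fy=4.8,interpolation=cv2.INTER_CUBIC);cv2.imwrite('pics/s7.png',a[:,:,::-1])"
```

```text
25.7 jig [-0.1246 -0.0902  0.1912] yaw 1.5684 F [-0.6  0.3  0.2] w 0.0006
```

View pics/s7.png

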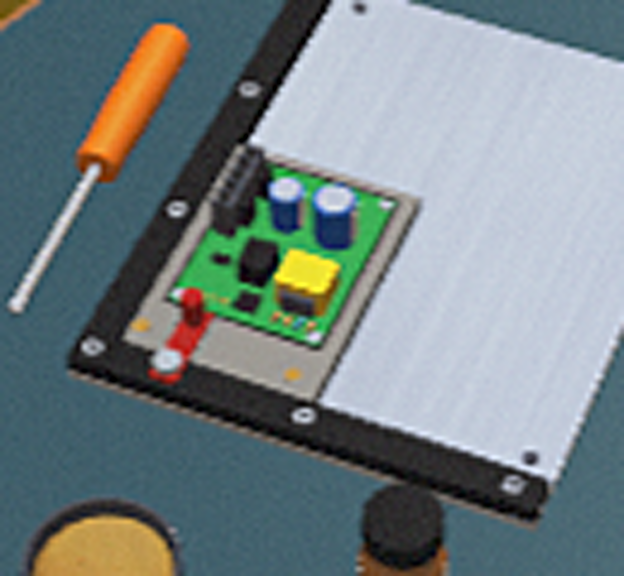

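The pallet is in the corner, both capacitors (285,200) and (335,215) stand, and the latch lies square across the edge with its post at (192,305). The arm is clear, so I hand in.

```bash
python3 -c "
from bench import r
print(r.hand_in())"
```

```text
the job is handed in; nothing more can be done
None
```

I handed the job in at about 26 s with the pallet firm against both fences, both capacitors standing untouched, the latch pushed to its stop square across the pallet's edge, and nothing else on the bench touched.

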